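# Find and open the free hatch of the vial collection box

### The job

Used vials are to go into the empty compartment of the grey box, whose four hatches look alike: full inserts block three of them from below, and only the hatch over the empty compartment rocks when pressed. With the fingertips, press gently on the front half (the one nearer to you, with the tread strips) of one hatch after another until you find the one that rocks, then push that half down and away from you until the hatch stands wide open, and leave it so. Do not force the blocked hatches, and leave the small things round the box where they are.

Things in the scene. Friction and masses are not known exactly. Their poses are not given: they have to be found in the camera images.
- vial_box: Grey vial collection box, fixed to the worktop, 116 (x) x 302 (y) x 70 mm tall. Origin: centre of its underside; x points from its front (robot) side to its back, y along the row of four identical bare steel hatches in its top, centred at x = 0, y = +105, +35, -35, -105 mm (hatch 1 to 4). Front and back rims 14 mm wide, walls between the compartments 8 mm thick.
- box_top (a point): Centre of the box's top, 70 mm above its origin, same axes. Each hatch is a flat plate 84 (x) x 58 (y) x 5 mm, its top 69 mm above the worktop, with three dark tread strips on its front half. It tilts on a pivot across its middle (along y, 66.5 mm above the worktop): its front half goes down into the box while its back half rises.
- box_floor (a point): Centre of the box's inner floor, 6 mm above its origin, same axes. Each compartment is 62 (y) mm wide. In three of them a full insert stands 1.5 mm under the hatch and stops it after a slight play; in the other one, which differs from run to run and cannot be seen from outside, there is only an empty tray, its top 18 mm above the worktop.
- hatch_1_press (a point): on hatch 1, the place to press: on its top face, 28 mm in front of the pivot, mid-width; it moves with the hatch, its axes are those of the box while the hatch is closed
- hatch_1 (a joint): tilt of hatch 1, rad: 0 closed, positive as its front half goes down, from -0.05 to a stop at 1.25 (fully open, 72 degrees). Blocked hatches give no more than about 0.06. The pivot has stiff friction (0.09 N m, about 3 N at the press point) and no spring: a free hatch stays at whatever tilt it is left
- hatch_2_press (a point): on hatch 2, the place to press: on its top face, 28 mm in front of the pivot, mid-width; it moves with the hatch, its axes are those of the box while the hatch is closed
- hatch_2 (a joint): tilt of hatch 2, rad: 0 closed, positive as its front half goes down, from -0.05 to a stop at 1.25 (fully open, 72 degrees). Blocked hatches give no more than about 0.06. The pivot has stiff friction (0.09 N m, about 3 N at the press point) and no spring: a free hatch stays at whatever tilt it is left
- hatch_3_press (a point): on hatch 3, the place to press: on its top face, 28 mm in front of the pivot, mid-width; it moves with the hatch, its axes are those of the box while the hatch is closed
- hatch_3 (a joint): tilt of hatch 3, rad: 0 closed, positive as its front half goes down, from -0.05 to a stop at 1.25 (fully open, 72 degrees). Blocked hatches give no more than about 0.06. The pivot has stiff friction (0.09 N m, about 3 N at the press point) and no spring: a free hatch stays at whatever tilt it is left
- hatch_4_press (a point): on hatch 4, the place to press: on its top face, 28 mm in front of the pivot, mid-width; it moves with the hatch, its axes are those of the box while the hatch is closed
- hatch_4 (a joint): tilt of hatch 4, rad: 0 closed, positive as its front half goes down, from -0.05 to a stop at 1.25 (fully open, 72 degrees). Blocked hatches give no more than about 0.06. The pivot has stiff friction (0.09 N m, about 3 N at the press point) and no spring: a free hatch stays at whatever tilt it is left
- beaker_50: small clear glass beaker, 45 mm wide, 58 mm tall, loose, behind the box; origin at the centre of its underside as it stands or lies; to be left alone
- std_amber_2: small brown bottle with a black cap, 38 mm wide, 72 mm tall, loose, off the box's +y end; origin at the centre of its underside as it stands or lies; to be left alone
- filter_tin: low white tub with a blue lid, 53 mm wide, 42 mm tall, loose, off the box's -y end; origin at the centre of its underside as it stands or lies; to be left alone
- vial_6: clear vial with a blue cap, 12 mm wide, 33 mm tall, loose, in front of the box; origin at the centre of its underside as it stands or lies; to be left alone
- stir_bar: white stirring bar, 8 x 40 x 8 mm, lying loose in front of the box; origin at the centre of its underside as it stands or lies; to be left alone
- vial_2: brown vial with a black cap, 12 mm wide, 34 mm tall, loose, behind the box; origin at the centre of its underside as it stands or lies; to be left alone

How it is judged:
By the outcome, as a careful person would: the job done as asked, in the order asked, and still so for the second after the job is handed in, with the robot touching nothing.
It also fails if it takes over 45 s, if anything falls off the work surface, if the arm or the gripper's body presses on something with over 40 N, if the wrist force passes 120 N, or if a joint passes its speed limit or range.

### The arm

A 6-joint arm with a two-finger parallel gripper is mounted at the origin on a cart in front of the work surface, level with it; the furniture and walls round the work are solid. World frame = base frame: x ahead of the robot, y to its left, z up, the work surface at z = 0. Lengths are in m, angles in degrees, forces in N, time in s.
With the tool pointing down it reaches from about 0.375 to 0.9 m from the base axis. Payload 3.1 kg.
Tool frame: the origin (TCP) lies on the centre line of the jaws, within the pads' length; the fingertips stand finger_overhang ahead of it and the grasp point (between the pads) lies 5 mm behind it (finger_overhang is the distance from the TCP to the fingertips, in m); z points along the fingers, y is the line along which they close (so a half turn about z gives the same grasp; the last joint's range is limited). The gripper opens to 87 mm and grips with 3 to 60 N. Pads are 19 mm wide; open, the fingers measure 117 mm over their backs; the gripper's body (75 mm by 190 mm) begins 51 mm behind the grasp point.
Start: joints at [57.267, 30.224, 82.088, -0, 67.689, -10.227], TCP at [0.239, 0.577, 0.237] pointing down, gripper open.
Joint ranges: [-176.69, 176.69], [-43.24, 126.21], [12.49, 139.97], [-82, 262], [0, 151.66], [-163.58, 163.58]. Speed limits (degrees/s): [159.86, 159.86, 180, 180, 180, 180].

### API

Orientations are given as a 3x3 rotation matrix whose columns are the frame's x, y, z axes.
In Python, from rig import read_state, capture, calibration, hand_in, finger_overhang gives the robot as it stands.
- The arm moves only by the tool send_rows, never from a script. Its argument "plan" is a list of rows, each a list of 5 numbers: the closure in counts, from 0 (fully open) to 255 (shut), then the shift along the tool's x, y, z in m, then the turn about the tool's z in rad. A call has 1 to 20 rows; each row shifts and turns the commanded pose from where the row before left it, along the tool's axes as they then stand; what a row does not reach is not made up. A row lasts 1/12 s, in which the tool goes at most 41.7 mm and 7.16 degrees, less where a joint would pass 70% of its speed; a pose out of reach is approached as far as the arm can. A call is refused whole if a number of a shift passes 0.0417 or a number of a turn 0.125, either way. A call with a gripper value outside its range is refused whole. The fingers move at their own pace and stop on an object; the grip force is fixed at half the most. Time passes only in rows, so rows that do not move let the fingers close. It gives the time, the measured TCP pose, the force, the opening and the grip force at its end, in the units of the state.
- read_state(): the state, without advancing time (a new reading comes with each control period).
- capture(name): name is "side" or "top" or "wrist"; returns (picture, depth): 480x640x3 uint8, blue, green, red; 480x640 float32, m along the optical axis (not along the pixel's ray), 0 where there is no reading.
- calibration(name): a dict with "fx", "fy", "cx", "cy" (pixels), "dist_coeffs" ([k1, k2, p1, p2, k3] as OpenCV has them; the pictures are not rectified), "xyz" and "rotation" of the camera in the world. Camera axes: x right, y down, z forward; pixel columns grow to the right and rows downward; lengths in m; the calibration is good to about 2 mm. A picture is of the moment at which its call begins: read the wrist's pose just before it. calibration takes no time and is no camera call; for the wrist camera it gives the pose at the moment of the call.
- hand_in(): hands the job in; it is judged then, once.
The state is a dict: "time_s": time; "joint_positions": joint angles; "qvel": joint speeds; "tau": joint torques, N m; "position": TCP position; "tcp_rot": TCP orientation; "force": force on the tool from outside, world axes, zero at the start; "moment": the same for the moment, N m; "opening": opening from 0.0 (shut) to 1.0 (fully open); "grasp_force": force on a finger pad.
Only numpy, scipy, OpenCV 4.12 (cv2) and the standard library are available. Lean on these libraries where they do the work, as an engineer would, in place of code of your own. Each camera call takes 0.05 s, during which the arm holds its last target. There are 200 camera calls.

## Working session

There is one attempt and no reset: what is moved stays moved. The work goes in short steps, Python scripts to look and compute and a tool call to move; the robot and the scene stay as the last step left them, time stands still between calls to the robot, and variables do not carry over. Pictures are saved under pics/ and viewed, at most 10 in all, crops included, and the job is handed in when it is done.

Besides the shell and the picture viewer there is one more tool, called after "Emit:" by a JSON object that holds its "method" and its "body", one argument or row to a line. send_rows: Moves the arm, as the interface text tells. Its arguments: {"type":"object","properties":{"plan":{"type":"array","items":{"type":"array","items":{"type":"number"}}}},"required":["plan"]}

```bash
mkdir -p pics; python3 - <<'E'
from rig import *
import cv2,numpy as np
s=read_state();print({k:np.round(v,3).tolist() for k,v in s.items()},finger_overhang)
for n in("top","side"):
    p,d=capture(n);cv2.imwrite(f"pics/{n}0.png",p);np.save(f"{n}.npy",d);c=calibration(n);print({k:np.round(v,4).tolist() for k,v in c.items()})
E
```

```text
{'time_s': 0.0, 'joint_positions': [57.267, 30.28, 82.157, -0.001, 67.69, -10.228], 'qvel': [0.082, -0.004, 0.037, -0.023, 0.042, 0.014], 'tau': [-0.001, -44.004, -17.659, 0.063, 0.058, -0.0], 'position': [0.239, 0.577, 0.236], 'tcp_rot': [[-0.924, 0.383, -0.001], [0.383, 0.924, -0.002], [0.0, -0.002, -1.0]], 'force': [-0.369, 0.526, -1.115], 'moment': [-0.015, 0.011, -0.003], 'grasp_force': 0.0, 'opening': 0.994} 0.014
{'fx': 483.7533, 'fy': 483.7533, 'cx': 314.2584, 'cy': 237.9174, 'dist_coeffs': [0.0455, 0.0, 0.0, 0.0, 0.0], 'xyz': [0.5081, 0.0407, 0.9282], 'rotation': [[-0.0045, -0.9976, 0.0684], [-0.9998, 0.0033, -0.0178], [0.0175, -0.0685, -0.9975]]}
{'fx': 466.6552, 'fy': 466.6552, 'cx': 309.8328, 'cy': 240.3218, 'dist_coeffs': [0.0313, 0.0, 0.0, 0.0, 0.0], 'xyz': [0.5833, 0.8872, 0.4636], 'rotation': [[-0.9989, 0.0232, -0.0416], [0.0474, 0.3984, -0.916], [-0.0047, -0.9169, -0.3991]]}
```

View pics/top0.png

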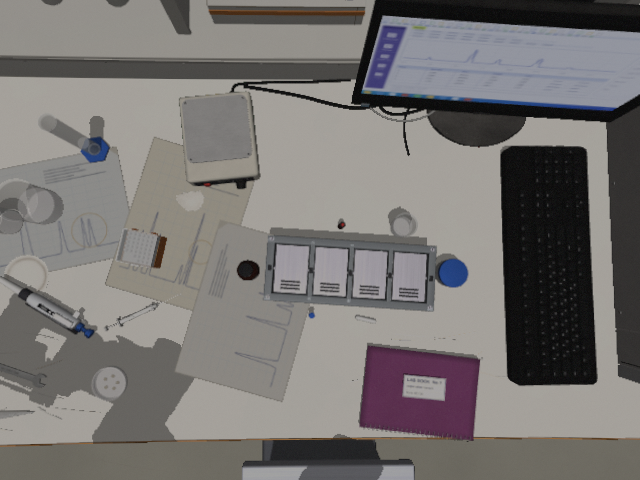

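View pics/side0.png

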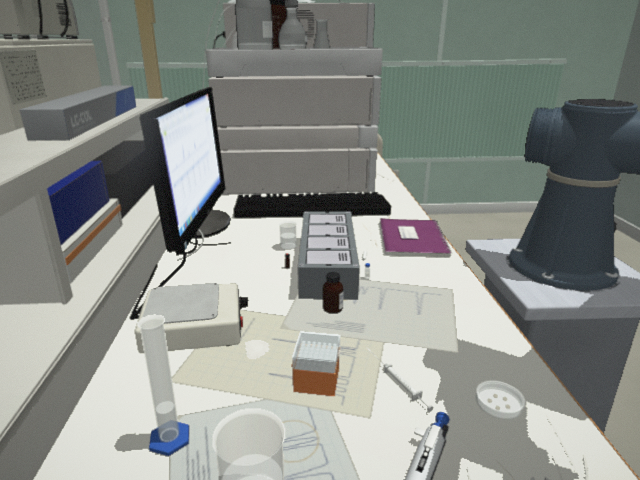

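The top view shows the four hatches as bright plates at about (291,270), (331,272), (370,274) and (409,277), with the tread strips on the robot side and hatch 1 on the left. The side view agrees. The bottle is off the +y end, the tub off the -y end, and the vial and stir bar are in front.

```bash
cat > h.py <<'E'
from rig import *
import cv2,numpy as np
def ray(c,uv,z):
    K=np.array([[c['fx'],0,c['cx']],[0,c['fy'],c['cy']],[0,0,1]])
    n=cv2.undistortPoints(np.float64(uv).reshape(-1,1,2),K,np.array(c['dist_coeffs']))[:,0]
    d=np.c_[n,np.ones(len(n))]@np.array(c['rotation']).T; o=np.array(c['xyz'])
    return o+d*((z-o[2])/d[:,2])[:,None]
E
python3 - <<'E'
from h import *
p=cv2.imread('pics/top0.png');c=calibration('top');d=np.load('top.npy')
g=p.min(2).copy();m=np.zeros_like(g);m[238:306,268:434]=(g[238:306,268:434]>140)*255
m=cv2.morphologyEx(m,cv2.MORPH_CLOSE,np.ones((9,3)))
cs=[k for k in cv2.findContours(m,0,2)[0] if cv2.contourArea(k)>400]
P=[]
for k in cs:
    r=cv2.minAreaRect(k);w=ray(c,cv2.boxPoints(r),.069);P.append(w.mean(0))
    print(np.round(r[0],1),np.round(P[-1],4),np.round([np.linalg.norm(w[0]-w[1]),np.linalg.norm(w[1]-w[2])],4),'depth',d[int(r[0][1]),int(r[0][0])])
P=np.array(sorted(P,key=lambda a:-a[1]))
print('gaps',np.linalg.norm(np.diff(P,axis=0),axis=1))
v=P[0]-P[-1];yaw=np.arctan2(-v[0],v[1]);print('yaw',np.degrees(yaw))
R=np.array([[np.cos(yaw),-np.sin(yaw)],[np.sin(yaw),np.cos(yaw)]]);print('ctr',P.mean(0))
# box outline corners as a check
print(ray(c,[(267,235),(436,247),(434,310),(265,303)],.07).round(4))
for i in range(4): print(i+1,(P.mean(0)[:2]+R@[-.030,.105-.07*i]).round(4))
E
```

```text
[409.  276.5] [ 0.498  -0.1424  0.069 ] [0.081  0.0562] depth 0.8596112
[369.7 274. ] [ 0.5027 -0.0727  0.069 ] [0.0808 0.0566] depth 0.85565
[330.5 271.5] [ 0.5074 -0.0031  0.069 ] [0.081  0.0567] depth 0.85762686
[291.  268.8] [0.5124 0.0668 0.069 ] [0.0809 0.0566] depth 0.85484314
gaps [0.07011344 0.06972113 0.06982572]
yaw -3.9532243526106083
ctr [ 0.50513629 -0.03784923  0.069     ]
[[ 0.5724  0.1093  0.07  ]
 [ 0.55   -0.1912  0.07  ]
 [ 0.439  -0.185   0.07  ]
 [ 0.4526  0.1124  0.07  ]]
1 [0.4824 0.069 ]
2 [ 0.4776 -0.0009]
3 [ 0.4728 -0.0707]
4 [ 0.468  -0.1405]
```

Emit:
{"method": "send_rows", "body": {
  "plan": [
    [255, 0, 0, 0, -0.108],
    [255, 0, 0, 0, -0.108],
    [255, 0, 0, 0, -0.108],
    [255, -0.0174, -0.0306, 0, 0],
    [255, -0.0174, -0.0306, 0, 0],
    [255, -0.0174, -0.0306, 0, 0],
    [255, -0.0174, -0.0306, 0, 0],
    [255, -0.0174, -0.0306, 0, 0],
    [255, -0.0174, -0.0306, 0, 0],
    [255, -0.0174, -0.0306, 0, 0],
    [255, -0.0174, -0.0306, 0, 0],
    [255, -0.0174, -0.0306, 0, 0],
    [255, -0.0174, -0.0306, 0, 0],
    [255, -0.0174, -0.0306, 0, 0],
    [255, -0.0174, -0.0306, 0, 0],
    [255, -0.0174, -0.0306, 0, 0],
    [255, -0.0174, -0.0306, 0, 0],
    [255, -0.0174, -0.0306, 0, 0],
    [255, -0.0174, -0.0306, 0, 0]
  ]
}}

```text
time_s: 1.68
position: [0.4835, 0.0681, 0.2363]
tcp_rot: [[-0.998, 0.069, -0.001], [0.069, 0.998, 0.0], [0.001, 0.0, -1.0]]
force: [0.1, 0.9, 0.4]
opening: 0.002
grasp_force: 0.0
```

```bash
cat > st.py <<'E'
from h import *
s=read_state();R=np.array(s['tcp_rot']);q=np.array(s['position']);y=np.radians(-3.953)
B=np.array([[np.cos(y),-np.sin(y),0],[np.sin(y),np.cos(y),0],[0,0,1]])
b=B.T@(q-[.5051,-.0378,0])
print('t',round(s['time_s'],2),'box xyz mm',(b*1000).round(1),'tip z',round(1000*(q[2]-finger_overhang),1),'toolyaw',round(float(np.degrees(np.arctan2(-R[0,1],R[1,1]))),2),'F',np.round(s['force'],1),'q',np.round(s['joint_positions'],1),s['opening'],'tool z',R[:,2].round(3))
E
python3 st.py; python3 -c "
from h import *
p,d=capture('wrist');cv2.imwrite('pics/w1.png',p)"
```

```text
t 1.68 box xyz mm [-28.9 104.2 236.3] tip z 222.3 toolyaw -3.95 F [0.1 0.9 0.4] q [ -5.1  19.8 101.3   0.   59.  -91.2] 0.0023425763420370067 tool z [-0.001  0.    -1.   ]
```

View pics/w1.png

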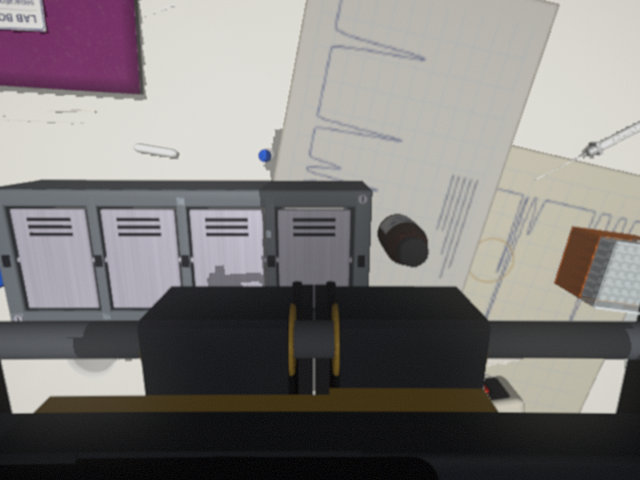

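The wrist view shows all four hatches, with the front edge at row 207-209. Hatch 1 spans columns 277-352, right ahead of the closed fingers. I'll check these against the top-camera result.

```bash
python3 - <<'E'
from h import *
c=calibration('wrist');y=np.radians(-3.953);B=np.array([[np.cos(y),-np.sin(y)],[np.sin(y),np.cos(y)]])
w=ray(c,[(277,208),(352,208),(189,208),(262,208),(101,208),(173,208)],.069)
print(((w[:,:2]-[.5051,-.0378])@B*1000).round(1))
E
```

```text
[[-3.690e+01  6.960e+01]
 [-3.680e+01  1.289e+02]
 [-3.700e+01 -1.000e-01]
 [-3.690e+01  5.770e+01]
 [-3.700e+01 -6.930e+01]
 [-3.700e+01 -1.270e+01]]
```

Wrist and top views differ by about (5, -6) mm, so I'll use the side view to settle it.

```bash
python3 - <<'E'
from h import *
p=cv2.imread('pics/side0.png');c=calibration('side');y=np.radians(-3.953);B=np.array([[np.cos(y),-np.sin(y)],[np.sin(y),np.cos(y)]])
g=p.min(2);m=np.zeros_like(g);m[208:268,303:357]=(g[208:268,303:357]>130)*255
m=cv2.morphologyEx(m,cv2.MORPH_CLOSE,np.ones((3,9)))
for k in cv2.findContours(m,0,2)[0]:
    if cv2.contourArea(k)<100: continue
    M=cv2.moments(k);q=cv2.approxPolyDP(k,3,True)[:,0]
    u=(M['m10']/M['m00'],M['m01']/M['m00'])
    w=ray(c,[u,*q],.069);print(np.round(u,1),((w[:,:2]-[.5051,-.0378])@B*1000).round(1).tolist())
cv2.imwrite('pics/sc.png',cv2.resize(p[200:300,280:400],None,fx=5,fy=5))
# wrist contours
p=cv2.imread('pics/w1.png');c=calibration('wrist');g=p.min(2);m=np.zeros_like(g);m[203:290,5:360]=(g[203:290,5:360]>105)*255
m=cv2.morphologyEx(m,cv2.MORPH_CLOSE,np.ones((9,3)))
for k in cv2.findContours(m,0,2)[0]:
    if cv2.contourArea(k)<400: continue
    x,yy,w_,h=cv2.boundingRect(k);w=ray(c,[(x,yy),(x+w_,yy),(x,yy+h)],.069);print(x,yy,w_,h,((w[:,:2]-[.5051,-.0378])@B*1000).round(1).tolist())
E
```

```text
[330.8 238.1] [[-9.1, 9.5], [54.7, -111.0], [53.6, -78.5], [39.4, -66.0], [38.7, 130.2], [-43.2, 129.2], [-44.1, 79.6], [-58.4, 74.7], [-72.2, -125.7], [38.8, -145.6], [40.4, -111.2]]
277 207 74 78 [[-37.7, 69.6], [-37.6, 128.1], [28.2, 67.8]]
5 203 266 87 [[-40.9, -143.1], [-40.9, 64.9], [32.0, -158.1]]
```

Emit:
{"method": "send_rows", "body": {
  "plan": [
    [255, 0, -0.002, 0.03, 0],
    [255, 0, 0, 0.03, 0],
    [255, 0, 0, 0.03, 0],
    [255, 0, 0, 0.03, 0],
    [255, 0, 0, 0.015, 0],
    [255, 0, 0, 0.008, 0],
    [255, 0, 0, 0, 0]
  ]
}}

```text
time_s: 2.32
position: [0.4819, 0.068, 0.0919]
tcp_rot: [[-0.998, 0.069, -0.004], [0.069, 0.998, 0.0], [0.004, 0.0, -1.0]]
force: [-0.6, -0.2, -0.4]
opening: 0.001
grasp_force: 0.0
```

```bash
python3 st.py
```

```text
t 2.32 box xyz mm [-30.4 104.   91.9] tip z 77.9 toolyaw -3.95 F [-0.6 -0.2 -0.4] q [ -5.2  33.7 108.7   0.   37.8 -91.2] 0.001360910789617478 tool z [-0.004  0.    -1.   ]
```

Emit:
{"method": "send_rows", "body": {
  "plan": [
    [255, 0, 0, 0.004, 0],
    [255, 0, 0, 0.002, 0],
    [255, 0, 0, 0, 0]
  ]
}}

```text
time_s: 2.57
position: [0.4837, 0.0679, 0.0882]
tcp_rot: [[-0.998, 0.069, 0.002], [0.069, 0.998, -0.0], [-0.002, -0.0, -1.0]]
force: [0.5, 0.6, 0.7]
opening: 0.007
grasp_force: 0.0
```

Emit:
{"method": "send_rows", "body": {
  "plan": [
    [255, 0, 0, 0.001, 0],
    [255, 0, 0, 0, 0]
  ]
}}

```text
time_s: 2.73
position: [0.4836, 0.0678, 0.0872]
tcp_rot: [[-0.998, 0.069, 0.002], [0.069, 0.998, -0.0], [-0.002, -0.0, -1.0]]
force: [0.0, -0.1, 0.2]
opening: 0.008
grasp_force: 0.0
```

Emit:
{"method": "send_rows", "body": {
  "plan": [
    [255, 0, 0, 0.001, 0],
    [255, 0, 0, 0, 0]
  ]
}}

```text
time_s: 2.9
position: [0.4833, 0.0678, 0.0858]
tcp_rot: [[-0.998, 0.069, 0.001], [0.069, 0.998, -0.0], [-0.001, -0.0, -1.0]]
force: [0.1, 0.9, 0.2]
opening: 0.007
grasp_force: 0.0
```

Emit:
{"method": "send_rows", "body": {
  "plan": [
    [255, 0, 0, 0.002, 0],
    [255, 0, 0, 0, 0]
  ]
}}

```text
time_s: 3.07
position: [0.4832, 0.0678, 0.0834]
tcp_rot: [[-0.998, 0.069, 0.0], [0.069, 0.998, -0.0], [-0.0, -0.0, -1.0]]
force: [0.2, 0.4, 0.0]
opening: 0.002
grasp_force: 0.0
```

Emit:
{"method": "send_rows", "body": {
  "plan": [
    [255, 0, 0, 0.001, 0],
    [255, 0, 0, 0, 0]
  ]
}}

```text
time_s: 3.23
position: [0.4832, 0.0678, 0.0827]
tcp_rot: [[-0.998, 0.069, 0.0], [0.069, 0.998, -0.0], [-0.0, -0.0, -1.0]]
force: [0.2, 0.2, 3.2]
opening: 0.009
grasp_force: 1.3
```

Emit:
{"method": "send_rows", "body": {
  "plan": [
    [255, 0, 0, 0.001, 0],
    [255, 0, 0, 0, 0]
  ]
}}

```text
time_s: 3.4
position: [0.4831, 0.0678, 0.0817]
tcp_rot: [[-0.998, 0.069, 0.0], [0.069, 0.998, -0.0], [-0.0, -0.0, -1.0]]
force: [-0.6, 0.1, 4.8]
opening: 0.006
grasp_force: 2.1
```

Emit:
{"method": "send_rows", "body": {
  "plan": [
    [255, 0, 0, 0.001, 0],
    [255, 0, 0, 0, 0]
  ]
}}

```text
time_s: 3.57
position: [0.4831, 0.0678, 0.0806]
tcp_rot: [[-0.998, 0.069, -0.0], [0.069, 0.998, -0.0], [-0.0, -0.0, -1.0]]
force: [-1.1, -0.4, 5.1]
opening: 0.001
grasp_force: 2.3
```

Emit:
{"method": "send_rows", "body": {
  "plan": [
    [255, 0, 0, 0.0005, 0],
    [255, 0, 0, 0, 0]
  ]
}}

```text
time_s: 3.73
position: [0.4831, 0.0678, 0.08]
tcp_rot: [[-0.998, 0.069, 0.0], [0.069, 0.998, -0.0], [-0.0, -0.0, -1.0]]
force: [0.0, -0.7, 5.0]
opening: 0.007
grasp_force: 2.4
```

Emit:
{"method": "send_rows", "body": {
  "plan": [
    [255, 0, 0, 0.001, 0],
    [255, 0, 0, 0, 0]
  ]
}}

```text
time_s: 3.9
position: [0.4832, 0.0678, 0.079]
tcp_rot: [[-0.998, 0.069, 0.0], [0.069, 0.998, -0.0], [-0.0, 0.0, -1.0]]
force: [-0.7, 0.4, 4.7]
opening: 0.003
grasp_force: 2.2
```

Emit:
{"method": "send_rows", "body": {
  "plan": [
    [255, 0, 0, 0.001, 0],
    [255, 0, 0, 0, 0]
  ]
}}

```text
time_s: 4.07
position: [0.4833, 0.0678, 0.078]
tcp_rot: [[-0.998, 0.069, 0.0], [0.069, 0.998, -0.0], [-0.0, 0.0, -1.0]]
force: [-0.8, 0.1, 4.0]
opening: 0.004
grasp_force: 2.2
```

Hatch 1 keeps giving at a steady 4-5 N, now 5 mm down and well past the blocked play, so it is the free one. I'll push it down and away.

Emit:
{"method": "send_rows", "body": {
  "plan": [
    [255, 0, 0, 0.003, 0],
    [255, 0, 0, 0.003, 0],
    [255, -0.0005, 0, 0.003, 0],
    [255, -0.0005, 0, 0.003, 0],
    [255, 0, 0, 0, 0]
  ]
}}

```text
time_s: 4.48
position: [0.484, 0.0678, 0.0656]
tcp_rot: [[-0.998, 0.069, -0.001], [0.069, 0.998, 0.0], [0.001, 0.0, -1.0]]
force: [-0.7, 0.5, 2.1]
opening: 0.007
grasp_force: 0.6
```

Emit:
{"method": "send_rows", "body": {
  "plan": [
    [255, -0.001, 0, 0.002, 0],
    [255, -0.001, 0, 0.002, 0],
    [255, -0.001, 0, 0.002, 0],
    [255, -0.001, 0, 0.002, 0],
    [255, 0, 0, 0, 0]
  ]
}}

```text
time_s: 4.9
position: [0.4876, 0.0675, 0.0575]
tcp_rot: [[-0.998, 0.069, -0.002], [0.069, 0.998, 0.0], [0.002, 0.0, -1.0]]
force: [-1.8, -0.2, 2.3]
opening: -0.001
grasp_force: 1.2
```

```bash
python3 st.py; python3 -c "
from h import *
p,d=capture('side');cv2.imwrite('pics/s2.png',cv2.resize(p[150:310,220:420],None,fx=3,fy=3))"
```

```text
t 4.9 box xyz mm [-24.7 103.9  57.5] tip z 43.5 toolyaw -3.95 F [-1.8 -0.2  2.3] q [ -5.1  37.8 108.9   0.   33.4 -91.2] -0.0005043796708953374 tool z [-0.002  0.    -1.   ]
```

View pics/s2.png

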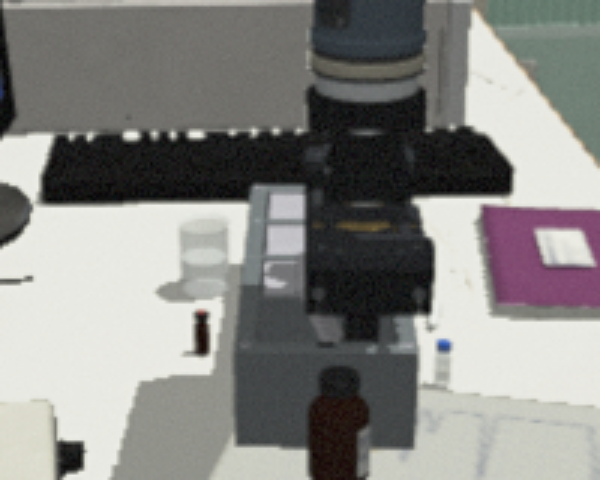

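The hatch's back half is standing up behind the fingers at about (325,327) in the crop, clear of the gripper body, and nothing else has moved. I'll go on away from me.

Emit:
{"method": "send_rows", "body": {
  "plan": [
    [255, -0.001, 0, 0, 0],
    [255, -0.001, 0, 0, 0],
    [255, -0.001, 0, 0, 0],
    [255, 0, 0, 0, 0]
  ]
}}

```text
time_s: 5.28
position: [0.4893, 0.0675, 0.0574]
tcp_rot: [[-0.998, 0.069, -0.004], [0.069, 0.998, 0.0], [0.004, 0.0, -1.0]]
force: [-5.2, -0.2, -2.2]
opening: 0.006
grasp_force: 1.9
```

Emit:
{"method": "send_rows", "body": {
  "plan": [
    [255, -0.001, 0, 0, 0],
    [255, 0, 0, 0, 0]
  ]
}}

```text
time_s: 5.45
position: [0.4904, 0.0674, 0.0575]
tcp_rot: [[-0.998, 0.069, -0.004], [0.069, 0.998, 0.0], [0.004, 0.0, -1.0]]
force: [-5.6, 0.9, -2.0]
opening: 0.006
grasp_force: 2.3
```

Emit:
{"method": "send_rows", "body": {
  "plan": [
    [255, -0.001, 0, 0, 0],
    [255, 0, 0, 0, 0]
  ]
}}

```text
time_s: 5.62
position: [0.4905, 0.0674, 0.0575]
tcp_rot: [[-0.998, 0.069, -0.006], [0.069, 0.998, 0.0], [0.006, 0.0, -1.0]]
force: [-6.6, 0.6, -1.2]
opening: 0.012
grasp_force: 3.0
```

Emit:
{"method": "send_rows", "body": {
  "plan": [
    [255, -0.001, 0, 0, 0],
    [255, -0.001, 0, 0, 0],
    [255, 0, 0, 0, 0]
  ]
}}

```text
time_s: 5.87
position: [0.4907, 0.0674, 0.0573]
tcp_rot: [[-0.998, 0.068, -0.01], [0.068, 0.998, 0.001], [0.01, 0.0, -1.0]]
force: [-9.1, 0.7, 1.0]
opening: 0.005
grasp_force: 4.4
```

Emit:
{"method": "send_rows", "body": {
  "plan": [
    [255, -0.001, 0, 0, 0],
    [255, -0.001, 0, 0, 0],
    [255, 0, 0, 0, 0]
  ]
}}

```text
time_s: 6.12
position: [0.4909, 0.0674, 0.0573]
tcp_rot: [[-0.998, 0.068, -0.014], [0.068, 0.998, 0.001], [0.014, -0.0, -1.0]]
force: [-10.7, 0.0, 3.8]
opening: 0.004
grasp_force: 5.8
```

It's at the stop: the force is rising with no movement. Now back off, lift and look.

Emit:
{"method": "send_rows", "body": {
  "plan": [
    [255, 0.004, 0, 0, 0],
    [255, 0.004, 0, 0, 0],
    [255, 0.003, 0, 0, 0],
    [255, 0, 0, 0, 0],
    [255, 0, 0, -0.01, 0],
    [255, 0, 0, -0.02, 0],
    [255, 0, 0, -0.03, 0],
    [255, 0, 0, -0.03, 0],
    [255, 0, 0, -0.03, 0],
    [255, 0, 0, -0.03, 0],
    [255, 0.04, 0, 0, 0],
    [255, 0.04, 0, 0, 0],
    [255, 0, 0, 0, 0]
  ]
}}

```text
time_s: 7.2
position: [0.3949, 0.0746, 0.2076]
tcp_rot: [[-0.998, 0.068, -0.013], [0.068, 0.998, 0.001], [0.013, 0.0, -1.0]]
force: [-1.8, 0.7, 0.4]
opening: 0.006
grasp_force: 0.0
```

```bash
python3 st.py; python3 - <<'E'
from h import *
p,d=capture('side');cv2.imwrite('pics/s3.png',cv2.resize(p[180:310,240:420],None,fx=4,fy=4))
p,d=capture('top');cv2.imwrite('pics/t3.png',cv2.resize(p[200:330,230:480],None,fx=3,fy=3))
y=np.radians(-3.953);B=np.array([[np.cos(y),-np.sin(y),0],[np.sin(y),np.cos(y),0],[0,0,1]])
for n in('side','top'):
    p,d=capture(n);c=calibration(n)
    v,u=np.nonzero(d>0);n_=cv2.undistortPoints(np.c_[u,v].astype(float).reshape(-1,1,2),np.array([[c['fx'],0,c['cx']],[0,c['fy'],c['cy']],[0,0,1.]]),np.array(c['dist_coeffs']))[:,0]
    X=(np.c_[n_,np.ones(len(n_))]*d[v,u][:,None])@np.array(c['rotation']).T+c['xyz']
    b=(X-[.5051,-.0378,0])@B*1000
    s=b[(abs(b[:,1]-103)<20)&(abs(b[:,0])<50)&(b[:,2]<125)]
    print(n)
    for z in range(0,125,10):
        k=s[(s[:,2]>=z)&(s[:,2]<z+10)]
        if len(k): print(z,len(k),np.percentile(k[:,0],[5,50,95]).round(1))
E
```

```text
t 7.2 box xyz mm [-117.6  104.5  207.6] tip z 193.6 toolyaw -3.9 F [-1.8  0.7  0.4] q [ -5.3  16.2 113.9   0.   50.6 -91.5] 0.00616227291233089 tool z [-0.013  0.001 -1.   ]
side
40 1 [-10.1 -10.1 -10.1]
50 5 [-9.8 -8.  -7.8]
60 30 [-46.2  -4.7  43. ]
70 62 [-49.5  43.5  49.5]
80 14 [0.2 2.2 2.5]
90 16 [4.2 5.3 6.4]
100 26 [ 8.2 10.2 14.1]
top
0 470 [-43.1 -16.1  46. ]
10 185 [-32.9 -14.6  35.1]
20 22 [-32.8 -22.6  34.7]
30 35 [-13.7 -12.2 -10. ]
40 41 [-10.5  -8.6  -6.9]
50 39 [-7.1 -5.5 -4.2]
60 136 [-48.7  -2.6  48.8]
70 118 [-48.8   0.5  48.7]
80 47 [3.1 4.6 6.2]
90 38 [6.5 7.7 9.2]
100 99 [ 9.2 12.6 15.9]
110 1 [11.7 11.7 11.7]
```

View pics/s3.png

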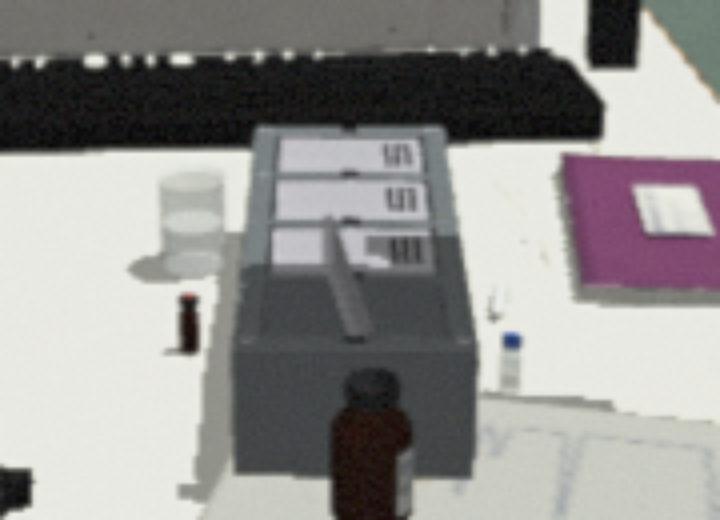

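View pics/t3.png

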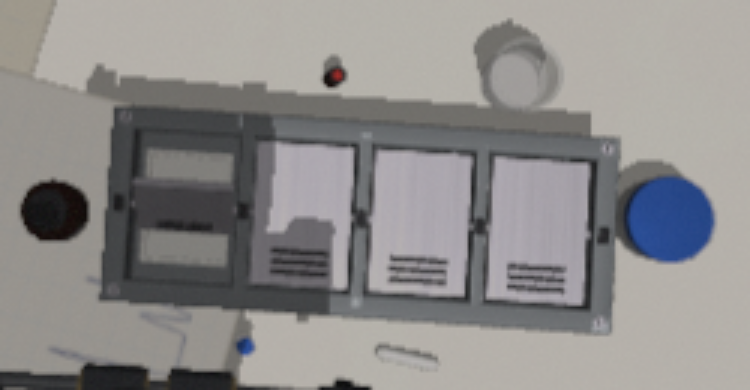

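Hatch 1 stands open: side crop from (355,335) up to (330,220), and in the top crop the tray shows on both sides of the plate at about (185,205). The depth slope gives about 72°, which is the stop. The other hatches are flat, the small things are where they were, and the robot is clear.

```bash
python3 -c "
from rig import *
print(hand_in())"
```

```text
the job is handed in; nothing more can be done
None
```

Hatch 1 (at the +y end) was the free one. It rocked on the first press, so I didn't press the other three; it now stands fully open at about 72°, the small things round the box look unmoved, and the job is handed in.

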